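Take the blue box out of the middle of a stack under a kitchen shelf

TASK

Get the blue storage box out of the stack under the riser shelf: lift the two white boxes above it off together and stand them, still stacked, on the chopping board, then stand the blue box in the middle of the round cork mat. Then put the two white boxes back as a stack on the bottom box, lying flat behind its front lip and drawn snugly up against that lip. Keep the boxes upright, leave the bottom box in its tray and do not disturb the other things.

Things in the scene. Friction and masses are not known exactly. Their poses are not given: they have to be found in the camera images.
- riser: white slatted shelf on four thin legs over the stack. Top 180 (x) x 340 (y) mm, underside 216, upper face 232 mm up. Origin: on the counter under its centre; x to the back, away from the robot. Its front edge is 7 to 22 mm behind the bottom and upper boxes' front faces, so no upright gripper fits over them: reach in with the tool leaning 25 to 45 degrees back to the robot. Fixed.
- base: black shallow tray fixed on the counter under the shelf, 129 x 69 mm, floor 3 mm, rim 14 mm high; the bottom box sits in it with 1.5 mm play. Origin: centre of its underside; x to the back as the boxes' x. Fixed during a run.
- bottom_c (a point): bottom white box with wooden lid, 120 (x) x 60 (y) x 32 (z) mm, 0.35 kg, held in place by its tray. Point: centre of that block, 16 mm above its underside; x to the back. On its top at the front end (x -60 to -40 mm) a lip stands 5 mm high across the full width; the box above lies flat behind it.
- blue_c (a point): blue box, the one to take out, 120 x 60 x 32 mm, about 0.16 kg. Point: centre of the block; x to the back. Its lip (20 x 60 x 5 mm, on top) is at its BACK end. At first it lies behind the bottom box's front lip, so its front face is 20 mm farther back. As wide as its neighbours: to grip it alone keep the fingertips above its underside.
- upper_c (a point): upper white box with wooden lid, 120 x 60 x 32 mm, about 0.14 kg. Point: centre of the block; x to the back. Lip 20 x 60 x 5 mm on top at its FRONT end. At first on the blue box, projecting 20 mm in front of it. Grip it across its 60 mm width at the front end, clear on top for 20 mm; it carries the top box. Snug behind the bottom box's lip its centre is 20 mm behind and 32 mm above that one's.
- top_c (a point): top white box, like the upper one (lip at its front end), about 0.12 kg. Point: centre of the block. Rests loose on the upper box behind that one's lip, its centre 20 mm farther back and 32 mm higher.
- mat: round cork mat, 180 mm across, 6 mm thick, fixed on the counter, left or right. Origin: centre of its underside; top at 6 mm.
- board: wooden chopping board 200 (x) x 160 (y) x 14 mm, fixed on the counter on the side where the mat is not. Origin: centre of its underside; top at 14 mm.
- soap: green soap bottle, 60 mm across, 190 mm high, at the left beyond the mat or board. Origin: under its centre. Bystander.
- canister: black canister, 110 mm across, 140 mm high, at the right. Origin: under its centre. Bystander.
- saltjar: glass jar, 48 mm across, 85 mm high, under the left part of the shelf beside the back of the stack. Origin: under its centre. Bystander.
- spicejar: amber jar, 48 mm across, 85 mm high, under the right part of the shelf beside the back of the stack. Origin: under its centre. Bystander.
- mug: blue mug, 76 mm across, 85 mm high, on top of the shelf. Origin: under its centre. Bystander.
- glassA: drinking glass, 64 mm across, 100 mm high, on top of the shelf. Origin: under its centre. Bystander.
Mind the look-alikes: they are no part of the job. What is shaped like the part that bears upper_c but pink or purple is not meant. Leave any purple look-alike of the part that bears bottom_c alone.

How it is judged (in metres and radians):
On the way, in this order (a step that is already met when the one before it is completed fails the run):
1. the upper and top boxes stand, stacked and let go, on the chopping board (x of upper_c in the frame of board between -0.06 and 0.06 m and y of upper_c in the frame of board between -0.06 and 0.06 m and height (world z) of upper_c between 0.026 and 0.034 m and x of top_c in the frame of upper_c between 0.012 and 0.028 m and y of top_c in the frame of upper_c between -0.012 and 0.012 m and z of top_c in the frame of upper_c between 0.029 and 0.0345 m and contact force between each of upper, top and the fingers below 0.1 N and linear speed of each of upper, top below 0.02 m/s), for 0.2 s.
2. the blue box stands let go in the middle of the cork mat (horizontal distance between blue_c and mat below 0.05 m and angle between blue_c's own z axis and vertical below 0.08 rad and height (world z) of blue_c between 0.018 and 0.026 m and contact force between blue and the fingers below 0.1 N and linear speed of blue below 0.02 m/s), for 0.2 s.
At the end, for the whole second after the job is handed in: Upper box flat on bottom box: centre 16-23.5 mm behind (20 = touching the lip), 8 mm sideways, 0.1 rad, 29-34.5 mm higher. Top box flat on it, 12-28 mm behind, 12 mm sideways. Blue box flat on the mat, within 50 mm of its centre. Bottom box in its tray. All let go, at rest (x of upper_c in the frame of bottom_c between 0.016 and 0.0235 m and y of upper_c in the frame of bottom_c between -0.008 and 0.008 m and z of upper_c in the frame of bottom_c between 0.029 and 0.0345 m and angle between the x axis of upper_c and the x axis of bottom_c, either way round below 0.1 rad and x of top_c in the frame of upper_c between 0.012 and 0.028 m and y of top_c in the frame of upper_c between -0.012 and 0.012 m and z of top_c in the frame of upper_c between 0.029 and 0.0345 m and horizontal distance between blue_c and mat below 0.05 m and angle between blue_c's own z axis and vertical below 0.08 rad and height (world z) of blue_c between 0.018 and 0.026 m and z of bottom_c in the frame of base between 0.015 and 0.023 m and linear speed of each of bottom, blue, upper, top below 0.02 m/s).
It fails at once if a box is tipped by more than 0.6 rad (angle between any of bottom_c, blue_c, upper_c, top_c's own z axis and vertical above 0.6 rad).
It fails at once if the bottom box is moved by more than 15 mm (distance of bottom_c from where it was at the start of the episode above 0.015 m).
It fails at once if a bystander (bottle, canister, jar, mug, or glass) is moved by more than 25 mm (distance of any of soap, canister, saltjar, spicejar, mug, glassA from where it was at the start of the episode above 0.025 m).
It also fails if it takes over 72 s, if anything falls off the work surface, if the arm or the gripper's body presses on something with over 40 N, if the wrist force passes 120 N, or if a joint passes its speed limit or range.

ROBOT

A 6-joint arm with a two-finger parallel gripper is mounted at the origin on the work surface. World frame = base frame: x ahead of the robot, y to its left, z up, the work surface at z = 0. Lengths are in mm, angles in rad, forces in N, time in s.
With the tool pointing down it reaches from about 325 to 875 mm from the base axis. Payload 4.4 kg.
Tool frame: the origin (TCP) lies on the centre line of the jaws, within the pads' length; the fingertips stand ahead of it and the grasp point (between the pads) lies 6 mm ahead of it (ctrl.tcp_to_tips is the z of the fingertips in the tool frame, in mm); z points along the fingers, y is the line along which they close (so a half turn about z gives the same grasp; the last joint's range is limited). The gripper opens to 85 mm and grips with 20 to 120 N. Pads are 22 mm wide; open, the fingers measure 114 mm over their backs; the gripper's body (76 mm by 85 mm) begins 54 mm behind the grasp point. The pads swing forward as they close: fully open they stand 13 mm farther back than shut.
Start: joints at [1.161, 0.207, 1.542, -0, 1.393, -0.15], TCP at [147.72, 555.703, 256.282] pointing down, gripper open.
Joint ranges: [-2.73, 2.73], [-0.86, 2.22], [0.23, 2.46], [-1.11, 4.25], [0.08, 2.63], [-2.82, 2.82]. Speed limits (rad/s): [2.79, 2.79, 3.14, 3.14, 3.14, 3.14].

INTERFACE

Orientations are given as a 3x3 rotation matrix whose columns are the frame's x, y, z axes.
In Python, from plant import ctrl, sensors, optics gives the robot as it stands. Calls block until the motion is done:
- ctrl.move_ptp(position, orientation): joint-space move of the TCP to a pose.
- ctrl.move_l(position, rot=None, vel=150, threshold=None): straight line of the TCP; rot=None keeps the orientation; vel is the mean speed in mm/s. With threshold (N) it stops when the force on the tool has changed by that much, and returns True; else False.
- ctrl.set_joints(angles): joint-space move.
- ctrl.gripper_to(opening, force=None): finger opening in mm; force is the grip in N (None keeps the last); returns when the fingers have stopped.
- ctrl.hold(seconds).
- ctrl.solve_ik(position, orientation): joint angles nearest the present ones, or None.
- sensors.read_state(): the state.
- optics.grab_frame(name): name is "scene" or "top" or "wrist"; returns (picture, depth): 420x560x3 uint8, red, green, blue; 420x560 float32, mm along the optical axis (not along the pixel's ray), 0 where there is no reading.
- optics.camera_params(name): a dict with "mtx" (3x3 intrinsics, pixels), "R" (3x3) and "t" (3): a world point X has camera coordinates R X + t; the wrist camera has in their place "T_tool_cam" (4x4, takes a point from camera to tool coordinates, whose origin is the TCP and whose axes are the flange's). Camera axes: x right, y down, z forward; pixel columns grow to the right and rows downward; lengths in mm; the calibration is good to about 2 mm. A picture is of the moment at which its call begins: read the wrist's pose just before it. camera_params takes no time and is no camera call.
A pose or a line that the arm cannot do raises ctrl.MotionError and nothing moves.
- ctrl.finish_job(): hands the job in; it is judged then, once.
The state is a dict: "t": time; "q": joint angles; "qvel": joint speeds; "tau": joint torques, N m; "eef_pos": TCP position; "eef_rot": TCP orientation; "force": force on the tool from outside, world axes, zero at the start; "wrist_torque": the same for the moment, N m; "grip_width": finger opening in mm; "grasp_force": force on a finger pad.
Only numpy, scipy, OpenCV 4.12 (cv2) and the standard library are available. Lean on these libraries where they do the work, as an engineer would, in place of code of your own. Each camera call takes 0.05 s, during which the arm holds its last target. There are 200 camera calls.

## Working session

There is one attempt and no reset: what is moved stays moved. The work goes in short steps, each a Python script; the robot and the scene stay as the last script left them, time stands still between calls to the robot, and variables do not carry over. Pictures are saved under pics/ and viewed, at most 10 in all, crops included, and the job is handed in when it is done.

```bash
ls; mkdir -p pics; python3 - <<'E'
from plant import ctrl,sensors,optics
import cv2,numpy as np
s=sensors.read_state();print(s['t'],s['eef_pos'],ctrl.tcp_to_tips)
for n in ['scene','top']:
    im,d=optics.grab_frame(n);cv2.imwrite(f'pics/{n}0.png',im[:,:,::-1]);np.save(f'pics/{n}0.npy',d);print(n,optics.camera_params(n))
print(optics.camera_params('wrist'))
E
```

```text
pics
0.0 [147.43353158 555.03178541 255.1145844 ] 25.0
scene {'mtx': array([[403.73473671,   0.        , 280.90155893],
       [  0.        , 403.73473671, 213.56317252],
       [  0.        ,   0.        ,   1.        ]]), 'R': array([[ 0.92129286, -0.38867242,  0.01237808],
       [-0.23456835, -0.58083556, -0.77949198],
       [ 0.31015666,  0.71523689, -0.6262899 ]]), 't': array([-497.05578628,  240.63372645,  924.72894869])}
top {'mtx': array([[379.01822196,   0.        , 274.79859847],
       [  0.        , 379.01822196, 208.45501024],
       [  0.        ,   0.        ,   1.        ]]), 'R': array([[ 0.01767992, -0.99980238, -0.00908947],
       [-0.99251535, -0.01645096, -0.12100676],
       [ 0.12083332,  0.01116083, -0.99261007]]), 't': array([  9.31613581, 575.14442898, 990.2767357 ])}
{'mtx': array([[370.02503023,   0.        , 276.70587341],
       [  0.        , 370.02503023, 204.60697126],
       [  0.        ,   0.        ,   1.        ]]), 'T_tool_cam': array([[-1.48569771e-03, -9.65702746e-01, -2.59645910e-01,
         6.65137936e+01],
       [ 9.99998806e-01, -1.32440506e-03, -7.96139398e-04,
         1.01630088e+00],
       [ 4.24957648e-04, -2.59646782e-01,  9.65703561e-01,
        -1.18940260e+02],
       [ 0.00000000e+00,  0.00000000e+00,  0.00000000e+00,
         1.00000000e+00]])}
```

View pics/scene0.png

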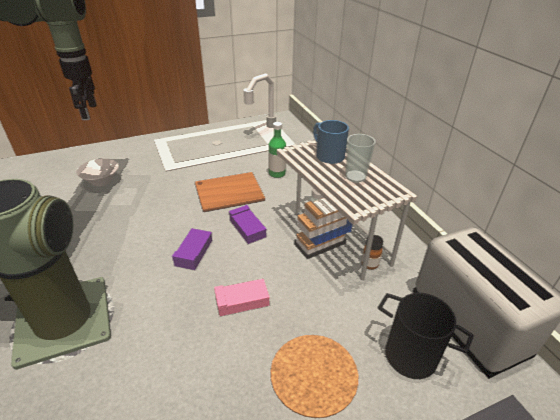

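View pics/top0.png

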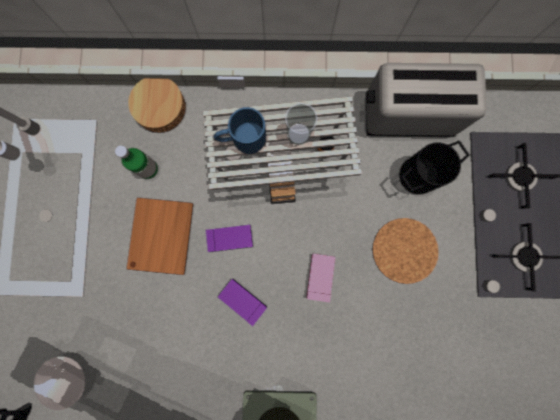

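The scene picture shows the stack at about (322,225), with the board at (229,190) and the cork mat at (314,373). In the top picture the board is at (160,237), the mat at (405,251) and the stack front at (283,193). There is a decoy disc at (156,103), and the pink and purple look-alikes are in the open.

```bash
cat > h.py <<'E'
import numpy as np,cv2
from plant import ctrl,sensors,optics
A=np.array
def ray(n,px,z,cam=None):
    """intersect pixel rays with plane z (world mm)"""
    K,R,t=cam if cam else (lambda p:(p['mtx'],p['R'],p['t']))(optics.camera_params(n))
    px=np.atleast_2d(px).astype(float);d=(np.linalg.inv(K)@np.c_[px,np.ones(len(px))].T).T@R
    c=-R.T@t;return c+d*((z-c[2])/d[:,2])[:,None]
def wcam(s):
    p=optics.camera_params('wrist');T=p['T_tool_cam'];E=np.eye(4);E[:3,:3]=s['eef_rot'];E[:3,3]=s['eef_pos']
    W=np.linalg.inv(E@T);return p['mtx'],W[:3,:3],W[:3,3]
def proj(cam,X):
    K,R,t=cam;c=np.atleast_2d(X)@R.T+t;u=c@K.T;return u[:,:2]/u[:,2:]
def cloud(cam,d):
    K,R,t=cam;v,u=np.mgrid[:d.shape[0],:d.shape[1]];P=np.stack([(u-K[0,2])*d/K[0,0],(v-K[1,2])*d/K[1,1],d],-1)
    return (P-t)@R
def rot(th,psi,sg=1):
    th,psi=np.radians(th),np.radians(psi);z=A([np.sin(th)*np.cos(psi),np.sin(th)*np.sin(psi),-np.cos(th)])
    y=sg*A([-np.sin(psi),np.cos(psi),0]);return np.c_[np.cross(y,z),y,z]
def wgrab(name):
    ctrl.hold(.3)
    s=sensors.read_state();im,d=optics.grab_frame('wrist');cv2.imwrite(f'pics/{name}.png',im[:,:,::-1])
    c=wcam(s);np.savez(f'pics/{name}.npz',im=im,d=d,K=c[0],R=c[1],t=c[2]);return im,d,c
E
python3 - <<'E'
from h import *
s=sensors.read_state();print(s['eef_rot'].round(2).tolist(), ray('top',[283,193],100).round())
im=cv2.imread('pics/top0.png');hsv=cv2.cvtColor(im,cv2.COLOR_BGR2HSV)
for nm,box,z in [('board',(115,190,200,285),14),('mat',(365,210,445,290),6)]:
    x0,y0,x1,y1=box;m=cv2.inRange(hsv,(3,90,60),(25,255,255));k=np.zeros_like(m);k[y0:y1,x0:x1]=m[y0:y1,x0:x1]
    c=max(cv2.findContours(k,cv2.RETR_EXTERNAL,cv2.CHAIN_APPROX_NONE)[0],key=cv2.contourArea)[:,0]
    W=ray('top',c,z)[:,:2].astype(np.float32);print(nm,cv2.minAreaRect(W))
P=cloud((lambda p:(p['mtx'],p['R'],p['t']))(optics.camera_params('top')),np.load('pics/top0.npy'))
m=(np.abs(P[...,2]-232)<10);m[:, :200]=0;m[:,365:]=0;m[:90]=0;m[195:]=0
print('riser',cv2.minAreaRect(P[m][:,:2].astype(np.float32)),'board z',np.median(P[225:245,150:170,2]),'mat z',np.median(P[240:260,395:415,2]))
E
```

```text
[[-0.97, 0.26, -0.0], [0.26, 0.97, -0.0], [0.0, -0.0, -1.0]] [[607.  -2. 100.]]
board ((497.7852478027344, 333.5128173828125), (158.5346221923828, 197.7859649658203), 85.44713592529297)
mat ((469.3164367675781, -338.59521484375), (175.64093017578125, 175.23159790039062), 44.432861328125)
riser ((701.58251953125, 6.21795654296875), (181.6517333984375, 340.33892822265625), 6.503603458404541) board z 13.738638705497507 mat z 5.747898262102353
```

```bash
python3 - <<'E'
from h import *
R=rot(45,6)
f=A([np.cos(np.radians(6)),np.sin(np.radians(6)),0])
p=A([600,-4,0])-110*f+A([0,0,200])
print(ctrl.solve_ik(A([350,250,350]),rot(20,20)),ctrl.solve_ik(p,R))
ctrl.move_ptp(p+A([0,0,120]),R); ctrl.move_l(p)
wgrab('w1'); ctrl.move_l(p+A([-30,50,-30]));wgrab('w2');print(sensors.read_state()['t'],sensors.read_state()['q'])
a=np.vstack([cv2.imread('pics/w1.png'),cv2.imread('pics/w2.png')]);
cv2.imwrite('pics/w12.png',np.hstack([a[:420,:400-0],a[420:,:400]])if 0 else cv2.resize(np.hstack([a[:420,80:480],a[420:,80:480]]),(800,420)))
E
```

```text
[ 0.43983679 -0.40284025  1.94115865 -0.03261419  1.25568894 -1.47536118] [-0.43228429 -0.27632888  2.32837609  0.80827055  0.52389196 -2.70561458]
4.725 [-0.29329775 -0.30210208  2.42188775  0.80658723  0.38848413 -2.62694702]
```

View pics/w12.png

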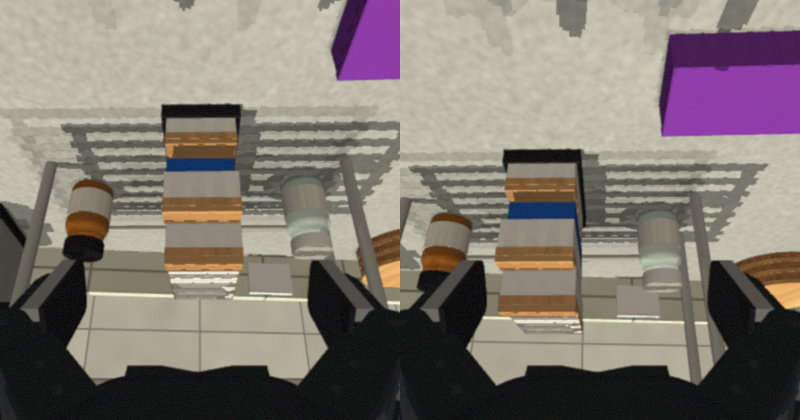

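The stack is seen upside down. In the left view (crop offset 80), the upper box's front face spans about x 163–241, y 170–222, blue is at y 158–170, and the bottom box and tray are at y 105–158. The top box is at y 222–270. I'll take the geometry from both views.

```bash
cat > slab.py <<'E'
from h import *
def slabs(name,zs,c0,box=60,psi=6):
    z=np.load(f'pics/{name}.npz');P=cloud((z['K'],z['R'],z['t']),z['d']);m=z['d']>0
    a=np.radians(psi);f=A([np.cos(a),np.sin(a)]);l=A([-np.sin(a),np.cos(a)])
    Q=P[m];x=(Q[:,:2]-c0)@f;y=(Q[:,:2]-c0)@l
    for lo,hi in zs:
        k=(Q[:,2]>lo)&(Q[:,2]<hi)&(abs(y)<box)&(abs(x)<75)
        if k.sum()<20: print(name,lo,hi,'few');continue
        xf=np.percentile(x[k],3);k&=(x<xf+6);k&=x>xf-8
        s=np.polyfit(y[k],x[k],1)
        print(name,lo,hi,k.sum(),'front %.1f slope %.3f y %.1f..%.1f'%(np.median(x[k]),s[0],*np.percentile(y[k],[1,99])))
E
python3 - <<'E'
from slab import *
for n in ['w1','w2']: slabs(n,[(6,12),(18,30),(36,40),(50,62),(71,95),(100,103),(106,127)],A([600,-4.]))
for n in ['w1','w2']:
    z=np.load(f'pics/{n}.npz');im=z['im'];P=cloud((z['K'],z['R'],z['t']),z['d']);h=cv2.cvtColor(im,cv2.COLOR_RGB2HSV)
    b=cv2.inRange(h,(100,120,40),(125,255,160))>0;b&=(abs(P[...,1]+4)<60)&(P[...,2]<90)
    v,u=np.where(b);print(n,'blue px',u.min(),u.max(),v.min(),v.max(),P[b].min(0).round(1),P[b].max(0).round(1),np.median(P[b],0).round(1))
E
```

```text
w1 6 12 403 front -3.2 slope -0.014 y -30.3..37.0
w1 18 30 738 front 1.3 slope -0.010 y -25.8..33.0
w1 36 40 264 front 1.3 slope -0.008 y -25.9..33.3
w1 50 62 236 front 23.1 slope -0.015 y -26.1..32.5
w1 71 95 1985 front 2.2 slope -0.012 y -25.3..33.2
w1 100 103 273 front 2.3 slope -0.014 y -25.5..33.8
w1 106 127 1856 front 23.6 slope -0.011 y -23.8..34.7
w2 6 12 419 front -3.3 slope -0.008 y -29.9..37.9
w2 18 30 775 front 1.2 slope -0.008 y -25.7..33.5
w2 36 40 284 front 1.3 slope -0.010 y -26.3..33.4
w2 50 62 517 front 23.2 slope -0.014 y -26.0..32.7
w2 71 95 2060 front 2.1 slope -0.011 y -25.1..33.7
w2 100 103 284 front 2.2 slope -0.013 y -25.2..33.2
w2 106 127 1917 front 23.5 slope -0.013 y -23.8..35.2
w1 blue px 246 313 158 170 [618.1 -27.6  40.1] [627.5  30.8  54.1] [622.8   1.3  47.1]
w2 blue px 188 260 202 256 [617.6 -27.3  40.4] [711.9  42.   57.4] [622.8   4.1  49.1]
```

```bash
python3 - <<'E'
from h import *
z=np.load('pics/w1.npz');d=z['d'];K=z['K'];T=optics.camera_params('wrist')['T_tool_cam']
v,u=np.mgrid[:420,:560];P=np.stack([(u-K[0,2])*d/K[0,0],(v-K[1,2])*d/K[1,1],d],-1)@T[:3,:3].T+T[:3,3]
m=(d>0)&(P[...,2]<60)&(abs(P[...,1])<70)
for sgn in (1,-1):
    k=m&(P[...,1]*sgn>38)&(P[...,2]>-15);Q=P[k];print(sgn,k.sum(),'zmax',np.percentile(Q[:,2],[90,99,100]).round(1),'y',np.percentile(abs(Q[:,1]),[0,5,95,100]).round(1),'x',np.percentile(Q[:,0],[1,99]).round(1))
z1=cloud((z['K'],z['R'],z['t']),d);c0=A([600,-4.])
# heights at the box's front-face corners
for u0 in (270,280,290):
    for r in range(110,275,4): pass
f=A([601.7,.2]);a=np.radians(6.6);F=A([np.cos(a),np.sin(a)])
def tcp(g,th,psi,sg=1): R=rot(th,psi,sg);return A(g)-6*R[:,2],R
def t(name,g,th,psi,sg):
    p,R=tcp(g,th,psi,sg);q=ctrl.solve_ik(p,R);print(name,th,psi,sg,None if q is None else q.round(2))
for sg in(1,-1):
  for th in (35,40):
    t('up',[*(f+15*F),91],th,6.6,sg);t('pull',[*(f-150*F),100],th,6.6,sg);t('pullhi',[*(f-150*F),200],th,6.6,sg);t('blue',[*(f+33*F),60],th,6.6,sg)
    for psi in (6.6,34,60):
        g=A([497.8,333.5])-47*A([np.cos(np.radians(psi)),np.sin(np.radians(psi))]);t('board',[*g,40],th,psi,sg)
    for psi in (6.6,-20,-36):
        g=A([469.3,-338.6])-47*A([np.cos(np.radians(psi)),np.sin(np.radians(psi))]);t('mat',[*g,31],th,psi,sg)
E
```

```text
1 2311 zmax [ 5.7  9.9 11.3] y [43.1 43.4 55.7 57.7] x [-11.2  10.9]
-1 2295 zmax [ 5.6  9.9 11.3] y [41.1 41.4 53.6 55.5] x [-11.1  10.9]
up 35 6.6 1 [-0.23  0.25  2.01  0.59  0.36 -2.42]
pull 35 6.6 1 [-0.43 -0.11  2.38  0.76  0.45 -2.74]
pullhi 35 6.6 1 [-0.43 -0.36  2.3   0.47  0.73 -2.4 ]
blue 35 6.6 1 [-0.22  0.34  1.97  0.67  0.31 -2.5 ]
board 35 6.6 1 [ 0.62  0.31  2.09 -0.99  0.34 -0.18]
board 35 34 1 [ 0.36  0.26  2.17  0.86  0.18 -2.61]
board 35 60 1 None
mat 35 6.6 1 [-1.16  0.37  2.03  0.91  0.77  2.76]
mat 35 -20 1 None
mat 35 -36 1 [-0.86  0.25  2.22  1.06  0.15 -2.82]
up 40 6.6 1 [-0.25  0.25  2.06  0.95  0.29 -2.79]
pull 40 6.6 1 None
pullhi 40 6.6 1 [-0.48 -0.4   2.35  0.61  0.67 -2.55]
blue 40 6.6 1 None
board 40 6.6 1 None
board 40 34 1 [0.35 0.27 2.22 1.75 0.16 2.77]
board 40 60 1 [0.11 0.33 2.13 1.22 0.59 2.75]
mat 40 6.6 1 [-1.2   0.4   2.05  1.04  0.81  2.6 ]
mat 40 -20 1 [-1.05  0.29  2.23  1.45  0.43  2.7 ]
mat 40 -36 1 [-0.88  0.27  2.26  1.99  0.17  2.53]
up 35 6.6 -1 [-0.23  0.25  2.01  0.59  0.36  0.72]
pull 35 6.6 -1 [-0.43 -0.11  2.38  0.76  0.45  0.4 
[... 181 characters left out ...]
rd 35 60 -1 [ 0.15  0.31  2.09  1.    0.56 -0.15]
mat 35 6.6 -1 [-1.16  0.37  2.03  0.91  0.77 -0.38]
mat 35 -20 -1 [-1.02  0.27  2.19  1.13  0.4  -0.1 ]
mat 35 -36 -1 [-0.86  0.25  2.22  1.06  0.15  0.32]
up 40 6.6 -1 [-0.25  0.25  2.06  0.95  0.29  0.36]
pull 40 6.6 -1 [-0.48 -0.12  2.43  1.05  0.43  0.08]
pullhi 40 6.6 -1 [-0.48 -0.4   2.35  0.61  0.67  0.59]
blue 40 6.6 -1 [-0.24  0.35  2.02  1.13  0.25  0.18]
board 40 6.6 -1 None
board 40 34 -1 [ 0.35  0.27  2.22  1.75  0.16 -0.37]
board 40 60 -1 [ 0.11  0.33  2.13  1.22  0.59 -0.39]
mat 40 6.6 -1 [-1.2   0.4   2.05  1.04  0.81 -0.54]
mat 40 -20 -1 [-1.05  0.29  2.23  1.45  0.43 -0.44]
mat 40 -36 -1 [-0.88  0.27  2.26  1.99  0.17 -0.61]
```

```bash
cat >> h.py <<'E'
TH=30;PS=6.6
def vec(psi): a=np.radians(psi);return A([np.cos(a),np.sin(a),0])
def lat(psi): return A([-vec(psi)[1],vec(psi)[0],0])
FU=A([601.7,.2,0])   # upper box: foot of front-face centre
E
python3 - <<'E'
from h import *
for th in (28,30,33):
  def t(n,p,psi):
    q=ctrl.solve_ik(p,rot(th,psi));print(th,n,psi,None if q is None else q.round(2))
  F=vec(6.6)
  t('up',FU+11.5*F+A([0,0,92]),6.6);t('pull',FU-145*F+A([0,0,106]),6.6);t('pull+',FU-145*F+A([0,0,180]),6.6);t('blue',FU+32*F+A([0,0,60]),6.6)
  for psi in (20,26,34,42): 
    for z in (39,105): t('board',A([497.8,333.5,z])-48.5*vec(psi),psi)
  for psi in (-20,-30,-36,-44): t('mat',A([469.3,-338.6,31])-48.5*vec(psi),psi)
E
```

```text
28 up 6.6 [-0.21  0.27  1.93  0.32  0.49 -2.15]
28 pull 6.6 [-0.37 -0.07  2.28  0.44  0.54 -2.39]
28 pull+ 6.6 [-0.37 -0.24  2.22  0.33  0.74 -2.25]
28 blue 6.6 [-0.2   0.37  1.89  0.35  0.44 -2.17]
28 board 20 [ 0.49  0.29  2.08 -0.23  0.3  -1.23]
28 board 20 [ 0.49  0.14  2.06 -0.15  0.46 -1.31]
28 board 26 [ 0.44  0.28  2.09  0.02  0.28 -1.6 ]
28 board 26 [ 0.44  0.13  2.07  0.01  0.45 -1.59]
28 board 34 [ 0.38  0.28  2.09  0.34  0.31 -2.08]
28 board 34 [ 0.38  0.13  2.08  0.22  0.47 -1.96]
28 board 42 [ 0.32  0.28  2.09  0.55  0.37 -2.46]
28 board 42 [ 0.32  0.13  2.07  0.39  0.52 -2.29]
28 mat -20 [-0.97  0.28  2.12  0.71  0.43 -2.8 ]
28 mat -30 [-0.89  0.27  2.14  0.56  0.32 -2.44]
28 mat -36 [-0.84  0.26  2.14  0.38  0.27 -2.13]
28 mat -44 [-0.78  0.27  2.14  0.02  0.25 -1.6 ]
30 up 6.6 [-0.22  0.27  1.95  0.38  0.45 -2.21]
30 pull 6.6 [-0.38 -0.08  2.3   0.52  0.51 -2.47]
30 pull+ 6.6 [-0.38 -0.25  2.25  0.37  0.71 -2.3 ]
30 blue 6.6 [-0.2   0.36  1.91  0.42  0.39 -2.24]
30 board 20 [ 0.49  0.29  2.1  -0.3   0.25 -1.16]
30 board 20 [ 0.49  0.14  2.08 -0.18  0.41 -1.28]
30 boa
[... 485 characters left out ...]
  0.5   0.39 -2.33]
33 pull 6.6 [-0.4  -0.09  2.34  0.65  0.47 -2.61]
33 pull+ 6.6 [-0.4  -0.27  2.28  0.45  0.67 -2.38]
33 blue 6.6 [-0.21  0.36  1.94  0.56  0.33 -2.39]
33 board 20 [ 0.5   0.29  2.12 -0.48  0.18 -0.97]
33 board 20 [ 0.5   0.13  2.11 -0.25  0.34 -1.21]
33 board 26 [ 0.44  0.28  2.14  0.05  0.15 -1.63]
33 board 26 [ 0.44  0.12  2.13  0.02  0.32 -1.6 ]
33 board 34 [ 0.37  0.28  2.15  0.67  0.2  -2.42]
33 board 34 [ 0.37  0.11  2.13  0.36  0.35 -2.1 ]
33 board 42 [ 0.3   0.28  2.14  0.89  0.3  -2.82]
33 board 42 [ 0.3   0.12  2.13  0.59  0.43 -2.49]
33 mat -20 None
33 mat -30 None
33 mat -36 [-0.86  0.26  2.19  0.81  0.17 -2.56]
33 mat -44 [-0.78  0.27  2.19  0.05  0.11 -1.63]
```

```bash
python3 - <<'E'
from h import *
R=rot(TH,PS);F=vec(PS);p=FU+11.5*F+A([0,0,92.3])
ctrl.move_l(p-130*R[:,2]-30*F,R,vel=150)
ctrl.move_l(p-60*R[:,2]);print(ctrl.move_l(p,vel=60,threshold=8))
s=sensors.read_state();print(s['t'],p.round(1),s['eef_pos'].round(1),s['force'].round(1))
ctrl.gripper_to(50,80);s=sensors.read_state();print(s['t'],s['grip_width'],s['grasp_force'],s['force'].round(1),s['eef_pos'].round(1))
ctrl.move_l(p+A([0,0,6]),vel=30);ctrl.hold(.2)
s=sensors.read_state();print(s['t'],s['grip_width'],s['force'].round(1),s['wrist_torque'].round(2),s['eef_pos'].round(1))
wgrab('w3');im,d=optics.grab_frame('scene');cv2.imwrite('pics/s3.png',cv2.resize(im[150:290,240:440,::-1],(400,280)))
cv2.imwrite('pics/v3.png',np.hstack([cv2.imread('pics/w3.png')[:,80:480],cv2.resize(cv2.imread('pics/s3.png'),(400,280)) if 0 else cv2.copyMakeBorder(cv2.imread('pics/s3.png'),0,140,0,0,cv2.BORDER_CONSTANT)]))
from slab import slabs
slabs('w3',[(18,30),(50,62),(80,100),(112,130)],A([600,-4.]))
E
```

```text
False
7.4083 [613.1   1.5  92.3] [613.3   1.5  92.6] [-0.1  0.6  0.5]
7.775 59.342089258295914 86.31910264492035 [-5.2 -0.5  5.7] [613.3   1.4  93.1]
8.325 58.791943747734464 [-0.3 -1.  -2.8] [-0.07  0.65 -0.  ] [612.7   1.6  97.8]
w3 18 30 1793 front 1.2 slope -0.010 y -25.3..33.1
w3 50 62 1058 front 23.1 slope -0.011 y -25.6..32.4
w3 80 100 8542 front 2.3 slope -0.005 y -30.8..44.3
w3 112 130 4567 front -14.9 slope -0.004 y -57.0..59.7
```

View pics/v3.png

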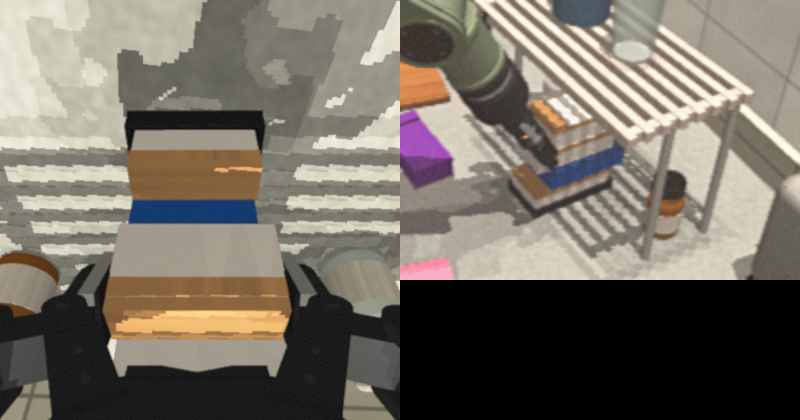

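The pads (about (90,290) and (305,290) in the left panel) hold the upper box. The blue box at y 200–223 stayed put and only the two white boxes rose; the −2.8 N reading matches their weight. Next I'll carry them to the board.

```bash
python3 - <<'E'
from h import *
F=vec(PS);z=A([0,0,1])
p=FU+11.5*F+104*z
ctrl.move_l(p,vel=40);ctrl.move_l(p-160*F,vel=120)
psi=28;R=rot(TH,psi);b=A([497.8,333.5,0])-48.5*vec(psi)+0*vec(psi)
ctrl.move_l(b+90*z,R,vel=130)
ctrl.hold(.2);s=sensors.read_state();print(s['t'],s['force'].round(1),s['wrist_torque'].round(2),s['eef_pos'].round(1))
ctrl.move_l(b+48*z,vel=80)
print(ctrl.move_l(b+33*z,vel=15,threshold=2.5));s=sensors.read_state();print(s['t'],s['force'].round(1),s['eef_pos'].round(1))
E
```

```text
13.375 [-0.3 -0.2 -2.9] [-0.29  0.52  0.  ] [455.  310.5  90. ]
True
14.6667 [-0.9 -0.5  3.4] [455.1 310.8  40.1]
```

```bash
python3 - <<'E'
from h import *
s=sensors.read_state();p=s['eef_pos'];R=s['eef_rot']
ctrl.gripper_to(75);ctrl.gripper_to(85);print(sensors.read_state()['force'].round(1))
R=rot(TH,28)
ctrl.move_l(p-90*R[:,2],R,vel=130);ctrl.hold(.3)
p=sensors.read_state()['eef_pos'];ctrl.move_l(p+A([0,0,40])-60*vec(28),R,vel=200)
wgrab('w4');print(sensors.read_state()['t'])
from slab import slabs
slabs('w4',[(20,26),(30,44),(53,75),(78,84)],A([497.8,333.5])-60*vec(28)[:2],psi=28)
E
```

```text
[ 0.3 -0.1  0.1]
17.25
w4 20 26 420 front 0.3 slope 0.006 y -28.6..30.3
w4 30 44 1032 front 0.3 slope 0.001 y -28.4..30.2
w4 53 75 1928 front 21.6 slope 0.006 y -27.1..31.5
w4 78 84 706 front 21.7 slope 0.003 y -27.4..31.9
```

View pics/w4.png

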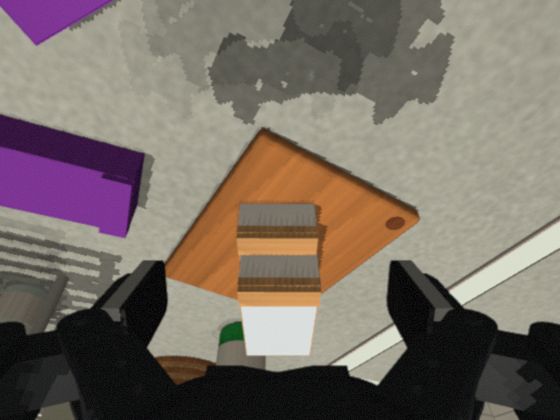

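The picture shows both white boxes standing stacked on the board, with fronts at (278,205–250) and (278,256–305). They measure within 1 mm of where I wanted them. Next is the blue box.

```bash
cat >> h.py <<'E'
FB=A([600,-4,0])+23.15*vec(6)+3.2*lat(6)  # blue front foot
E
python3 - <<'E'
from h import *
R=rot(TH,PS);F=vec(PS);z=A([0,0,1]);p=FB+11*F+60.5*z
ctrl.move_l(p-150*R[:,2]-40*F,R,vel=250)
ctrl.move_l(p-70*R[:,2],vel=150);print(ctrl.move_l(p,vel=60,threshold=8))
s=sensors.read_state();print(s['t'],p.round(1),s['eef_pos'].round(1),s['force'].round(1))
ctrl.gripper_to(50,60);s=sensors.read_state();print(s['t'],s['grip_width'],s['grasp_force'],s['force'].round(1),s['eef_pos'].round(1))
ctrl.move_l(p+6*z,vel=30);ctrl.hold(.2)
s=sensors.read_state();print(s['t'],s['grip_width'],s['force'].round(1),s['wrist_torque'].round(2),s['eef_pos'].round(1))
wgrab('w5')
from slab import slabs
slabs('w5',[(18,30),(36,39),(50,60)],A([600,-4.]))
E
```

```text
False
20.8417 [633.6   2.9  60.5] [633.8   2.8  60.9] [-0.3 -0.1 -0.9]
21.2 58.69898909661213 65.8734941482544 [-4.7 -0.2  4.8] [633.8   2.8  61.2]
21.75 58.811434585842754 [-0.5 -0.8 -2. ] [-0.04  0.52  0.08] [633.3   3.   66.1]
w5 18 30 2947 front 1.3 slope -0.010 y -25.3..32.9
w5 36 39 989 front 1.3 slope -0.010 y -25.4..33.2
w5 50 60 3918 front 23.4 slope -0.004 y -29.8..38.6
```

View pics/w5.png

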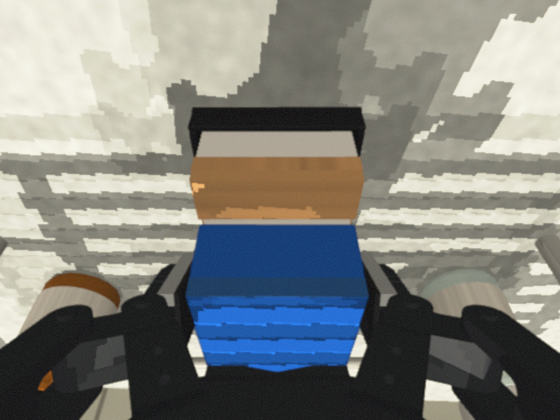

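Blue, at (278,230–365), is lifted alone. The bottom box at (278,130–218) is unmoved.

```bash
python3 - <<'E'
from h import *
F=vec(PS);z=A([0,0,1]);p=FB+11*F+76*z
ctrl.move_l(p,vel=40);ctrl.move_l(p-165*F,vel=130)
psi=-36;R=rot(TH,psi);b=A([469.3,-338.6,0])-49*vec(psi)
ctrl.move_l(b+80*z,R,vel=150);ctrl.move_l(b+40*z,vel=80)
print(ctrl.move_l(b+26*z,vel=15,threshold=2.5));s=sensors.read_state();print(s['t'],s['force'].round(1),s['eef_pos'].round(1))
ctrl.gripper_to(75);ctrl.gripper_to(85);print(sensors.read_state()['force'].round(1))
p=s['eef_pos'];ctrl.move_l(p-100*R[:,2],R,vel=150);ctrl.hold(.2)
p=sensors.read_state()['eef_pos'];ctrl.move_l(p+A([0,0,50])-60*vec(psi),R,vel=200)
im,d,c=wgrab('w6');print(sensors.read_state()['t'])
from slab import slabs
slabs('w6',[(10,18),(20,35)],A([469.3,-338.6])-60*vec(psi)[:2],psi=psi)
h=cv2.cvtColor(im,cv2.COLOR_RGB2HSV);P=cloud(c,d);b=(cv2.inRange(h,(100,120,40),(125,255,255))>0)&(np.hypot(P[...,0]-469,P[...,1]+338)<110)
print(np.percentile(P[b][:,2],[50,80,99]).round(1))
E
```

```text
True
27.275 [-1.4  1.5  4.1] [ 429.7 -309.9   32.2]
[ 0.   0.2 -0.2]
29.7583
w6 10 18 472 front -0.7 slope 0.005 y -29.0..29.1
w6 20 35 952 front -0.8 slope 0.007 y -29.2..29.4
[39.1 39.8 44.7]
```

View pics/w6.png

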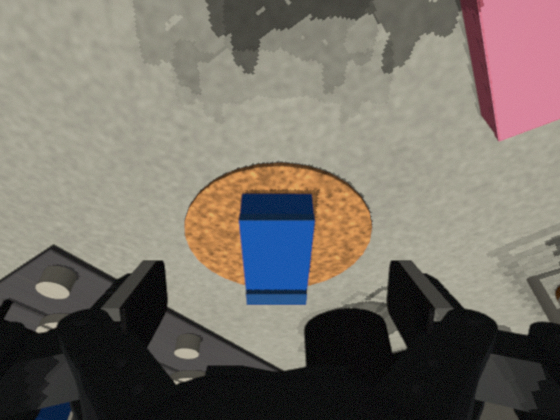

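Blue stands flat on the middle of the cork mat, at (278,250) on the disc centred about (278,225). Its top is at 39 mm. Now I'll fetch the white stack.

```bash
python3 - <<'E'
from h import *
z=A([0,0,1]);psi=28;R=rot(TH,psi);p=A([497.8,333.5,0])-59.7*vec(psi)+.8*lat(psi)+11.5*vec(psi)+40.1*z
print(p)
ctrl.move_l(A([430,0,200]),rot(TH,PS),vel=250)
ctrl.move_l(p-100*R[:,2],R,vel=250);print(ctrl.move_l(p,vel=80,threshold=8))
s=sensors.read_state();print(s['t'],s['eef_pos'].round(1),s['force'].round(1))
ctrl.gripper_to(50,80);s=sensors.read_state();print(s['t'],s['grip_width'],s['grasp_force'],s['force'].round(1),s['eef_pos'].round(1))
ctrl.move_l(p+60*z,vel=60);ctrl.hold(.2)
s=sensors.read_state();print(s['t'],s['grip_width'],s['force'].round(1),s['wrist_torque'].round(2),s['eef_pos'].round(1))
E
```

```text
[454.86634877 311.57782875  40.1       ]
False
33.7 [455.  311.7  40.5] [ 0.3 -0.2  0.3]
34.0583 59.34316154731945 86.28320306539536 [-3.4 -1.7  6.2] [455.  311.7  40.9]
35.4083 58.83055512541313 [-0.   0.2 -2.3] [-0.29  0.55  0.03] [454.5 311.4  99.5]
```

```bash
python3 - <<'E'
from h import *
z=A([0,0,1]);R=rot(TH,PS);F=vec(PS)
BF=A([600,-4,0])+1.25*vec(6)+3.75*lat(6);p=BF+(20+4+11.5)*F
ctrl.move_l(p-165*F+100*z,R,vel=150);ctrl.move_l(p-165*F+74*z,vel=80);ctrl.move_l(p-40*F+74*z,vel=130);ctrl.move_l(p+74*z,vel=50)
ctrl.hold(.2);s=sensors.read_state();print(s['t'],s['force'].round(1),s['eef_pos'].round(1),(p+74*z).round(1))
print(ctrl.move_l(p+56*z,vel=15,threshold=2));s=sensors.read_state();print(s['t'],s['force'].round(1),s['eef_pos'].round(1))
q=s['eef_pos']
print(ctrl.move_l(q-9*F,R,vel=8,threshold=5));s=sensors.read_state();print(s['t'],s['force'].round(1),((s['eef_pos']-q)@F).round(2),s['eef_pos'].round(1))
wgrab('w7')
from slab import slabs
slabs('w7',[(18,30),(36,39),(50,60),(45,50)],A([600,-4.]))
E
```

```text
40.475 [ 0.2  0.5 -3.2] [635.8   3.9  73.9] [636.1   3.9  74. ]
True
41.275 [0.  0.1 3. ] [636.1   4.   62. ]
True
41.7917 [-3.5 -0.7  3.5] -3.91 [632.2   3.4  62. ]
w7 18 30 3157 front 0.9 slope -0.010 y -25.3..33.1
w7 36 39 1052 front 0.9 slope -0.009 y -25.4..33.2
w7 50 60 4394 front 21.9 slope 0.003 y -29.9..40.2
w7 45 50 1748 front 21.8 slope 0.000 y -24.1..34.0
```

View pics/w7.png

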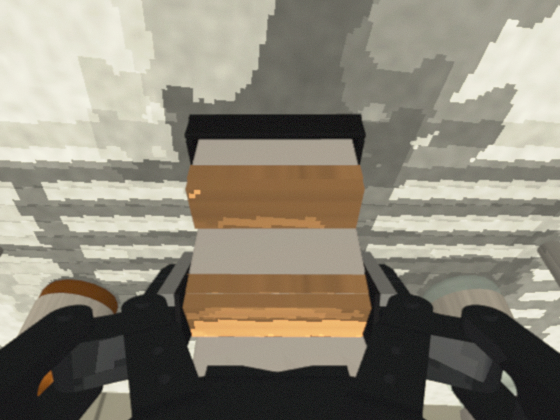

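The stack sits behind the bottom box's lip, with the joint at about (278,228). The measured front offset is 21.0 mm, where the original blue box read 21.9 in place, so it looks snug. I'll release and check.

```bash
python3 - <<'E'
from h import *
R=rot(TH,PS);F=vec(PS);p=sensors.read_state()['eef_pos']
ctrl.gripper_to(72);ctrl.gripper_to(85)
print(sensors.read_state()['force'].round(1))
ctrl.move_l(p-60*R[:,2],R,vel=80);ctrl.move_l(p-60*R[:,2]-110*F+A([0,0,50]),rot(42,PS),vel=150)
wgrab('w8');print(sensors.read_state()['t'])
from slab import slabs
slabs('w8',[(18,30),(36,39),(41,62),(75,95),(100,103)],A([600,-4.]))
E
```

```text
[0.3 0.5 0.4]
44.9167
w8 18 30 863 front 0.9 slope -0.010 y -25.7..32.8
w8 36 39 217 front 1.0 slope -0.011 y -25.7..32.3
w8 41 62 303 front 4.1 slope -0.001 y -25.6..32.5
w8 75 95 1675 front 42.6 slope 0.005 y -23.5..35.2
w8 100 103 269 front 42.7 slope 0.002 y -23.8..35.7
```

View pics/w8.png

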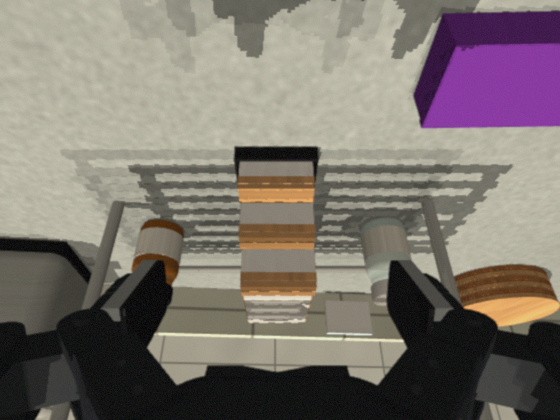

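```bash
python3 - <<'E'
from slab import *
slabs('w8',[(44,50),(48,62),(55,65),(66,71)],A([600,-4.]))
slabs('w1',[(36,39),(46,53),(50,62)],A([600,-4.]))
E
```

```text
w8 44 50 461 front 21.6 slope 0.002 y -25.1..33.6
w8 48 62 1097 front 21.6 slope 0.002 y -24.7..33.9
w8 55 65 798 front 21.5 slope 0.000 y -24.7..33.9
w8 66 71 433 front 21.5 slope 0.001 y -24.9..34.0
w1 36 39 202 front 1.3 slope -0.007 y -26.0..33.3
w1 46 53 453 front 23.3 slope -0.013 y -26.2..32.2
w1 50 62 236 front 23.1 slope -0.015 y -26.1..32.5
```

The offsets are 20.6 mm behind, 0.8 mm sideways and 0.01 rad, all within limits. The top box is 21 mm behind the upper box, so I'm handing in.

```bash
python3 -c "
from plant import ctrl
print(ctrl.finish_job())"
```

```text
the job is handed in; nothing more can be done
None
```

The job is handed in: the blue box stands in the middle of the cork mat, and the two white boxes are back as a stack on the bottom box, measured 20.6 mm behind its front face (20 = touching the lip); I got no verdict back from the judging.

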